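# Make up the staining kit and the extraction kit

### The job

Make up two kits from the stock on the bench pad. The blue tray is the staining kit: put the green slide box in its long pocket and the amber bottle with the black cap in the square pocket left free beside the yellow-lidded jar; the orange tray is the extraction kit: put the rack of lilac-capped tubes in its long pocket and the white bottle with the red cap and the grey bottle with the blue cap in its two square pockets, one in each, either way round. Everything must stand upright on its pocket's floor, the jar must stay in its pocket, and the two look-alike bottles (amber with a white cap, white with a green cap) must be left standing where they are.

Things in the scene. Friction and masses are not known exactly. Their poses are not given: they have to be found in the camera images.
- blue_tray: Blue kit tray, fixed, 144 x 136 mm, 18 mm high, walls 4 mm, floor 4 mm thick (pocket floors at z = 4 mm). Origin: centre of underside. Long pocket on its -x side (70 mm in x, 128 mm in y, middle x = -33, y = 0 mm); two square pockets on its +x side (62 x 62 mm, middles x = +37, y = -33 and +33 mm). The jar starts in the pocket at y = +33 mm; the others are empty.
- orange_tray: Orange kit tray, fixed, 144 x 136 mm, 18 mm high, walls 4 mm, floor 4 mm thick (pocket floors at z = 4 mm). Origin: centre of underside. Long pocket on its -x side (70 mm in x, 128 mm in y, middle x = -33, y = 0 mm); two square pockets on its +x side (62 x 62 mm, middles x = +37, y = -33 and +33 mm). All pockets start empty.
- slide_box: closed green plastic slide box, 96 mm long (its x axis) x 36 mm wide (y) x 40 mm high, a light card on its paler lid; origin at the centre of its underside, z up; stands on the bench pad (z = 0); about 100 g. Taken across its 36 mm width.
- tube_rack: white block 90 mm long (its x axis) x 38 mm wide (y) x 42 mm high, holding two rows of five microtubes with lilac caps (fixed in it) that bring it to 49 mm; origin at the centre of its underside, z up; stands on the bench pad (z = 0); about 120 g. Taken across its 38 mm width.
- amber_black: amber (brown) bottle with a black cap. 60 ml bottle, blank label: round straight body 40 mm across up to 58 mm, then a shoulder; screw cap 27 mm across from 70 mm to the top at 88 mm. Origin: centre of underside, z up. Stands on the bench pad (z = 0); about 130 g.
- white_red: white bottle with a red cap. 60 ml bottle, blank label: round straight body 40 mm across up to 58 mm, then a shoulder; screw cap 27 mm across from 70 mm to the top at 88 mm. Origin: centre of underside, z up. Stands on the bench pad (z = 0); about 90 g.
- grey_blue: grey bottle with a blue cap. 60 ml bottle, blank label: round straight body 40 mm across up to 58 mm, then a shoulder; screw cap 27 mm across from 70 mm to the top at 88 mm. Origin: centre of underside, z up. Stands on the bench pad (z = 0); about 90 g.
- amber_white: amber (brown) bottle with a white cap, not part of either kit: leave it standing where it is. 60 ml bottle, blank label: round straight body 40 mm across up to 58 mm, then a shoulder; screw cap 27 mm across from 70 mm to the top at 88 mm. Origin: centre of underside, z up. Stands on the bench pad (z = 0); about 130 g.
- white_green: white bottle with a green cap, not part of either kit: leave it standing where it is. 60 ml bottle, blank label: round straight body 40 mm across up to 58 mm, then a shoulder; screw cap 27 mm across from 70 mm to the top at 88 mm. Origin: centre of underside, z up. Stands on the bench pad (z = 0); about 90 g.
- jar: small cream-coloured jar with a yellow lid, 40 mm across, 45 mm high, loose in the blue tray's square pocket at y = +33 mm, where it must stay; origin at the centre of its underside; about 90 g
Not all that is in view belongs to the job. What is shaped like the white_green but pink is not meant. Several things look just like the slide_box: the one meant starts farthest to the robot's right.

How it is judged:
By the outcome, as a careful person would: the job done as asked, in the order asked, and still so for the second after the job is handed in, with the robot touching nothing.
It also fails if it takes over 125 s, if anything falls off the work surface, if the arm or the gripper's body presses on something with over 40 N, if the wrist force passes 120 N, or if a joint passes its speed limit or range.

### The arm

A 6-joint arm with a two-finger parallel gripper is mounted at the origin on the work surface. World frame = base frame: x ahead of the robot, y to its left, z up, the work surface at z = 0. Lengths are in m, angles in rad, forces in N, time in s.
With the tool pointing down it reaches from about 0.3 to 0.75 m from the base axis. Payload 8.5 kg.
Tool frame: the origin (TCP) lies where the fingers leave the gripper's body, on its centre line; the fingertips stand 64 mm ahead of it and the grasp point (between the pads) lies manip.hold_point_z ahead of it (manip.hold_point_z is the distance from the TCP to the grasp point, in m); z points along the fingers, y is the line along which they close (so a half turn about z gives the same grasp; the last joint's range is limited). The gripper opens to 88 mm and grips with 3 to 60 N. Pads are 18 mm wide; open, the fingers measure 123 mm over their backs; the gripper's body (75 mm by 187 mm) begins 45 mm behind the grasp point.
Start: joints at [-0.215, 0.381, 1.297, -0, 1.464, -0.215], TCP at [0.55, 0, 0.303] pointing down, gripper open.
Joint ranges: [-3.11, 3.11], [-0.89, 2.33], [0.22, 2.48], [-1.42, 4.56], [0.17, 2.85], [-2.88, 2.88]. Speed limits (rad/s): [2.39, 2.39, 3.14, 3.14, 3.14, 3.14].

### API

Orientations are given as a rotation vector (axis times angle).
In Python, from bench import manip gives the robot as it stands.
- The arm moves only by the tool servo_tool, never from a script. Its arguments are lists of equal length, an entry for each row: "delta_pos": the shift along the tool's x, y, z in mm, a list of three; "turn": the turn about the tool's z in rad. In form: {"delta_pos": [[x, y, z], ...], "turn": [turn, ...]}. A call has 1 to 8 rows; each row shifts and turns the commanded pose from where the row before left it, along the tool's axes as they then stand; what a row does not reach is not made up. A row lasts 1/10 s, in which the tool goes at most 50 mm and 8.59 degrees, less where a joint would pass 70% of its speed; a pose out of reach is approached as far as the arm can. A call with a gripper value outside its range is refused whole. "gripper" is the finger opening in mm, from 0 to 88.1, set as the call begins (left out, the last holds). The fingers move at their own pace and stop on an object; the grip force is fixed at half the most. Time passes only in rows, so rows that do not move let the fingers close. It gives the time, the measured TCP pose, the force, the opening and the grip force at its end, in the units of the state.
- manip.sense(): the state, without advancing time (a new reading comes with each control period).
- manip.get_image(name): name is "scene" or "side" or "wrist"; returns a dict with "color" (480x640x3 uint8, blue, green, red), "K" (3x3 intrinsics, pixels), "D" ([k1, k2, p1, p2, k3] as OpenCV has them; the pictures are not rectified), "R" (3x3) and "t" (3): a world point X has camera coordinates R X + t; the wrist camera has in their place "T_tool_cam" (4x4, takes a point from camera to tool coordinates, whose origin is the TCP and whose axes are the flange's). Camera axes: x right, y down, z forward; pixel columns grow to the right and rows downward; lengths in m; the calibration is good to about 2 mm. A picture is of the moment at which its call begins: read the wrist's pose just before it. There is no depth.
- manip.hand_in(): hands the job in; it is judged then, once.
Trained networks look in the newest picture that a camera, given by its name, has taken for a name from the list of things; names that differ only in an ending like _2 or _b are one class to them, and where a whole thing is asked for, a point or a joint stands for the part that bears it (a point fixed in the world has none). Each returns a list of dicts, best first, with "p" (0 to 1); they miss things now and then, are a little off and sometimes report something else, mostly with a low value. They report only what shows in the picture. A call takes as long as a camera call. They do not tell look-alikes from the thing itself.
- manip.spot_in(camera, query): "extent" ([left, top, width, height] in pixels, round what is visible of it).
- manip.silhouettes(camera, query): "pixels" (480x640 bool, what is visible of it) and "extent" ([left, top, width, height] in pixels, round what is visible of it).
The state is a dict: "time": time; "joint_positions": joint angles; "joint_velocities": joint speeds; "joint_torque": joint torques, N m; "position": TCP position; "tcp_rot": TCP orientation; "contact_force": force on the tool from outside, world axes, zero at the start; "ft_torque": the same for the moment, N m; "opening": finger opening in m; "grasp_force": force on a finger pad.
Only numpy, scipy, OpenCV 4.12 (cv2) and the standard library are available. Lean on these libraries where they do the work, as an engineer would, in place of code of your own. Each camera call takes 0.05 s, during which the arm holds its last target. There are 200 camera calls.

## Working session

There is one attempt and no reset: what is moved stays moved. The work goes in short steps, Python scripts to look and compute and a tool call to move; the robot and the scene stay as the last step left them, time stands still between calls to the robot, and variables do not carry over. Pictures are saved under pics/ and viewed, at most 14 in all, crops included, and the job is handed in when it is done.

Besides the shell and the picture viewer there is one more tool, called after ">>>" as a command line: name --pt "numbers of a row" for each row, then --argument value for the rest. servo_tool: Moves the arm, as the interface text tells. Its arguments: {"type":"object","properties":{"delta_pos":{"type":"array","items":{"type":"array","items":{"type":"number"}}},"turn":{"type":"array","items":{"type":"number"}},"gripper":{"type":"number"}},"required":["delta_pos","turn"]}

```bash
ls; mkdir -p pics; python3 - <<'E'
from bench import manip
import cv2
s=manip.sense();print({k:s[k] for k in('time','position','tcp_rot','opening')},manip.hold_point_z)
for n in('scene','side'):
    im=manip.get_image(n);cv2.imwrite(f'pics/{n}0.png',im['color']);print(n,im['K'],im['D'],im['R'],im['t'])
print(manip.get_image('wrist')['T_tool_cam'])
E
```

```text
pics
{'time': 0.0, 'position': array([5.49807442e-01, 3.70156039e-05, 3.02137535e-01]), 'tcp_rot': array([-2.22057697e+00, -2.22058901e+00,  1.24758541e-03]), 'opening': 0.08814645674976974} 0.0453
scene [[620.91302051   0.         322.55162012]
 [  0.         620.91302051 248.16258485]
 [  0.           0.           1.        ]] [-0.15912279  0.          0.          0.          0.        ] [[ 0.60210185  0.79835787  0.00990326]
 [ 0.58163706 -0.43009165 -0.69044877]
 [-0.5469659   0.42148058 -0.72331351]] [-0.31020856 -0.2372767   1.393733  ]
side [[493.16062155   0.         320.17296322]
 [  0.         493.16062155 224.55804936]
 [  0.           0.           1.        ]] [0.02986238 0.         0.         0.         0.        ] [[ 9.57295298e-01 -2.89111859e-01 -2.12925837e-04]
 [-1.90059801e-01 -6.28762878e-01 -7.54012278e-01]
 [ 2.17860012e-01  7.21852877e-01 -6.56860289e-01]] [-0.46023086  0.10796103  1.06890701]
[[ 6.39766885e-05 -9.62029709e-01 -2.72944745e-01  6.92564259e-02]
 [ 9.99999986e-01  1.85005885e-05  1.69186521e-04 -1.53758076e-03]
 [-1.57712821e-04 -2.72944752e-01  9.62029697e-01 -8.22840193e-02]
 [ 0.00000000e+00  0.00000000e+00  0.00000000e+00  1.00000000e+00]]
```

View pics/scene0.png

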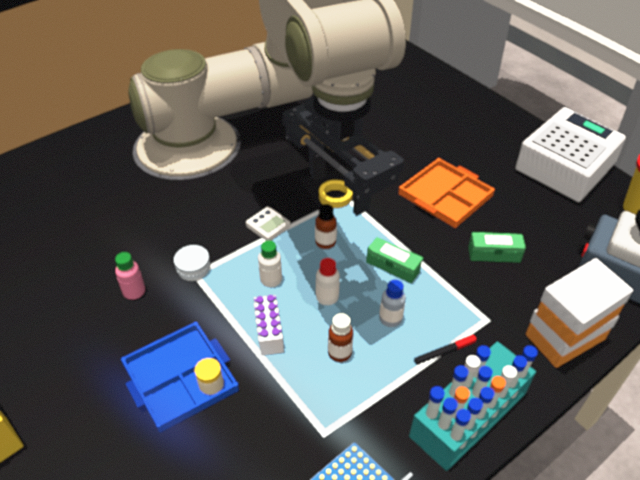

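View pics/side0.png

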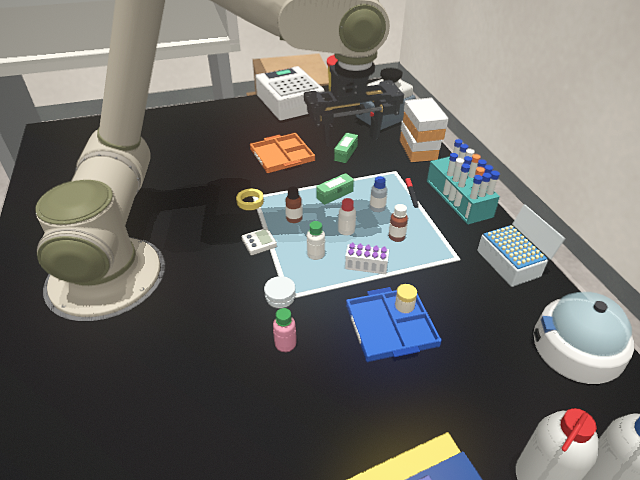

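The scene picture shows the stock on the pad: amber/black (326,228), white/red (328,282), grey/blue (393,303), amber/white (341,338), white/green (270,263) and the tube rack (268,322). The blue tray is at (180,372) and the orange tray at (447,190).

The slide-box candidates are the green boxes at scene (395,260) and (497,246). Image right and up is the robot's left (+y), so (395,260) on the pad is the one farther right. I'll check this with numbers and a crop.

```bash
cat > h.py <<'E'
from bench import manip
import numpy as np, cv2
from scipy.optimize import minimize
from scipy.spatial.transform import Rotation as Ro
def cyl(r,z0,z1):
    a=np.linspace(0,2*np.pi,24,endpoint=False)
    return np.array([[r*np.cos(t),r*np.sin(t),z] for z in(z0,z1) for t in a])
def box(a,b,h,z0=0): return np.array([[sx*a/2,sy*b/2,z] for sx in(-1,1) for sy in(-1,1) for z in(z0,h)])
bottle=[cyl(.02,0,.058),np.vstack([cyl(.02,.057,.058),cyl(.0135,.07,.088)])]
M={'slide_box':[box(.096,.036,.04)],'tube_rack':[box(.09,.038,.042),box(.08,.03,.049,.04)],
 'jar':[cyl(.02,0.004,.049)],'blue_tray':[box(.144,.136,.018)],'orange_tray':[box(.144,.136,.018)]}
for b in('amber_black','white_red','grey_blue','amber_white','white_green'):M[b]=bottle
def cam(n):
    s=manip.sense();im=manip.get_image(n)
    if n=='wrist':
        T=np.eye(4);T[:3,:3]=Ro.from_rotvec(s['tcp_rot']).as_matrix();T[:3,3]=s['position']
        W=np.linalg.inv(T@im['T_tool_cam']);im['R']=W[:3,:3];im['t']=W[:3,3]
    return im
def proj(P,c): return cv2.projectPoints(np.asarray(P,float).reshape(-1,3),cv2.Rodrigues(c['R'])[0],np.asarray(c['t'],float),c['K'],np.asarray(c['D']))[0].reshape(-1,2)
def ray(px,c,z):
    u=cv2.undistortPoints(np.array([[px]],float),c['K'],np.asarray(c['D']))[0,0]
    d=c['R'].T@np.r_[u,1];o=-c['R'].T@c['t'];return (o+d*(z-o[2])/d[2])[:2]
def place(P,p,z=0):
    c,s=np.cos(p[2]),np.sin(p[2]);return np.c_[c*P[:,0]-s*P[:,1]+p[0],s*P[:,0]+c*P[:,1]+p[1],P[:,2]+z]
def render(name,p,c,z=0,S=4):
    m=np.zeros((480*S,640*S),np.uint8)
    for P in M[name]:
        h=cv2.convexHull(proj(place(P,p,z),c).astype(np.float32));cv2.fillConvexPoly(m,np.round((h+.5)*S).astype(int),1)
    return cv2.resize(m.astype(np.float32),(640,480),interpolation=cv2.INTER_AREA)
def fit(name,obs,p0,yaw,z=0):
    """obs: list of (cam,mask)"""
    def cost(q):
        p=np.r_[q,0][:3];e=0
        for c,m in obs:
            r=render(name,p,c,z,2);e+=1-np.minimum(r,m).sum()/np.maximum(r,m).sum()
        return e/len(obs)
    best=None
    for y in ([0,.5,1,-.5,-1,1.5] if yaw is True else [yaw or 0]):
        q0=np.r_[p0,y] if yaw is not None else np.array(p0)
        st=np.vstack([q0,q0+np.eye(len(q0))*np.r_[.01,.01,.2][:len(q0)]])
        r=minimize(cost,q0,method='Nelder-Mead',options=dict(initial_simplex=st,xatol=2e-4,fatol=1e-4,maxiter=90))
        if best is None or r.fun<best.fun:best=r
    return best.x,best.fun
E
cat > a.py <<'E'
from h import *
C={n:cam(n) for n in('scene','side')}
for name in M:
    D={n:[d for d in manip.silhouettes(n,name) if d['p']>.3] for n in C}
    for d in D['scene']:
        e=d['extent'];p0=ray((e[0]+e[2]/2,e[1]+e[3]/2),C['scene'],.03)
        # match side detection nearest
        q=proj([[*p0,.03]],C['side'])[0]
        o=sorted(D['side'],key=lambda k:np.hypot(*(np.array(k['extent'][:2])+np.array(k['extent'][2:])/2-q)))
        obs=[(C['scene'],d['pixels'])]+([(C['side'],o[0]['pixels'])] if o else [])
        x,f=fit(name,obs,p0,True if ('box' in name or 'rack' in name or 'tray' in name) else None)
        print(name,round(d['p'],2),np.round(e),[np.round(k['extent']).tolist() for k in o[:1]],x.round(4),round(f,3))
c=C['scene']['color'][180:330,290:550];cv2.imwrite('pics/crop1.png',cv2.resize(c,None,fx=3,fy=3,interpolation=cv2.INTER_CUBIC))
E
time python3 a.py
```

```text
slide_box 0.74 [470. 236.  53.  24.] [[337.0, 133.0, 22.0, 29.0]] [0.6515 0.3062 0.9078] 0.067
slide_box 0.73 [364. 238.  58.  45.] [[316.0, 172.0, 40.0, 34.0]] [0.5609 0.127  0.3762] 0.071
tube_rack 0.97 [256. 294.  24.  61.] [[348.0, 243.0, 38.0, 29.0]] [ 0.5455 -0.1374 -0.4791] 0.073
jar 0.71 [195. 358.  30.  36.] [[397.0, 285.0, 21.0, 26.0]] [ 0.5775 -0.2676] 0.099
blue_tray 0.96 [124. 317. 116. 115.] [[345.0, 286.0, 98.0, 76.0]] [ 0.5358 -0.3014 -0.0552] 0.155
orange_tray 0.88 [399. 159.  94.  67.] [[251.0, 132.0, 64.0, 42.0]] [0.4727 0.3536 0.1601] 0.045
amber_black 0.93 [313. 202.  25.  46.] [[285.0, 186.0, 20.0, 38.0]] [0.4343 0.0672] 0.09
white_red 0.88 [317. 256.  24.  46.] [[337.0, 198.0, 18.0, 38.0]] [ 0.5427 -0.0114] 0.152
grey_blue 0.82 [379. 278.  24.  52.] [[371.0, 176.0, 16.0, 37.0]] [0.6454 0.0478] 0.079
amber_white 0.74 [325. 316.  32.  45.] [[390.0, 204.0, 19.0, 40.0]] [ 0.6489 -0.0664] 0.126
white_green 0.77 [257. 241.  24.  48.] [[309.0, 220.0, 16.0, 41.0]] [ 0.4493 -0.0685] 0.119
white_green 0.57 [113. 257.  31.  46.] [[271.0, 310.0, 24.0, 44.0]] [ 0.327 -0.282] 0.091
white_green 0.47 [195. 357.  29.  39.] [[309.0, 220.0, 16.0, 41.0]] [ 0.5872 -0.2707] 0.64
real	0m16.934s
user	0m18.855s
sys	0m14.518s
```

View pics/crop1.png

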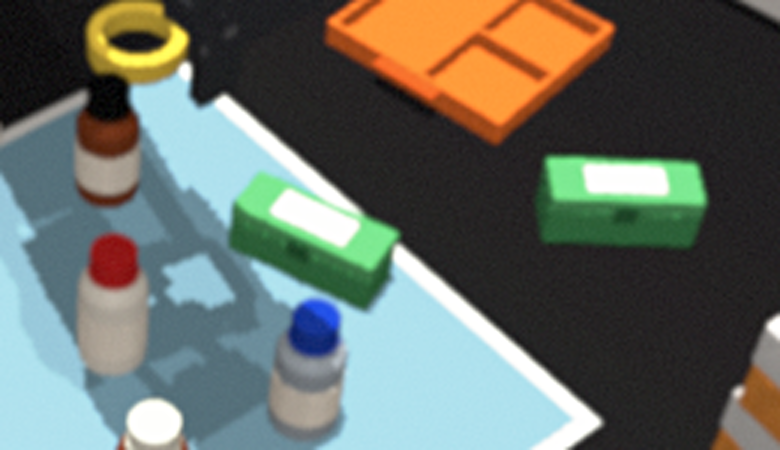

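The crop shows the two green boxes. The one on the pad, at scene (395,260), has y=0.127; the other, at (497,246), has y=0.306. So the pad box is farthest to the robot's right and is the one meant. The pink green-capped bottle at (129,277) is ignored.

```bash
cat > go.py <<'E'
import sys
from h import *
# go.py x y zgrasp phi : turn first, then shift in turned axes (mm)
x,y,z,phi=map(float,sys.argv[1:5]);s=manip.sense();R=Ro.from_rotvec(s['tcp_rot']).as_matrix()
cur=np.arctan2(R[1,1],R[0,1]);d=(phi-cur+np.pi/2)%np.pi-np.pi/2
t=-d;R2=R@Ro.from_rotvec([0,0,t]).as_matrix()
D=np.array([x,y,z+manip.hold_point_z])-s['position']
print('t',round(s['time'],1),'turn',round(t,3),'shift after turn mm',(R2.T@D*1000).round(1),'q6',s['joint_positions'][5].round(2),'open',round(s['opening']*1000,1))
E
cat > look.py <<'E'
import sys
from h import *
# look.py name x y [yaw] : wrist fit; optional png and z
name=sys.argv[1];x,y=map(float,sys.argv[2:4]);yaw=None if sys.argv[4]=='n' else float(sys.argv[4])
c=cam('wrist');out=c['color'].copy()
q=proj([[x,y,.03]],c)[0]
D=[d for d in manip.silhouettes('wrist',name) if d['p']>.25]
D.sort(key=lambda k:np.hypot(*(np.array(k['extent'][:2])+np.array(k['extent'][2:])/2-q)))
print('expected px',q.round(),[(round(d['p'],2),np.round(d['extent']).tolist()) for d in D])
if D:
    p,f=fit(name,[(c,D[0]['pixels'])],[x,y],yaw);print(name,p.round(4),'err',round(f,3))
    r=render(name,np.r_[p,0][:3],c)>.5;cn,_=cv2.findContours(r.astype(np.uint8),0,2);cv2.drawContours(out,cn,-1,(255,0,255),1)
if len(sys.argv)>5: cv2.imwrite(sys.argv[5],out)
E
python3 go.py .5516 .1233 .23 -1.195
```

```text
t 1.2 turn 1.195 shift after turn mm [  46.8 -114.1   27.4] q6 -0.22 open 88.2
```

>>> servo_tool --pt "0 0 0" --pt "0 0 0" --pt "0 0 0" --pt "0 0 0" --pt "0 0 0" --pt "0 0 0" --pt "0 0 0" --pt "0 0 0" --turn '[0.149, 0.149, 0.149, 0.149, 0.149, 0.149, 0.149, 0.149]'

```text
time: 2.05
position: [0.55, -0.0, 0.3028]
tcp_rot: [-3.087, -0.582, -0.0]
contact_force: [0.4, -0.3, -0.7]
opening: 0.0884
grasp_force: 0.0
```

>>> servo_tool --pt "12 -29 7" --pt "12 -29 7" --pt "12 -28 7" --pt "11 -28 6" --pt "0 0 0" --pt "0 0 0" --turn '[0, 0, 0, 0, 0, 0]'

```text
time: 2.65
position: [0.5515, 0.1235, 0.2757]
tcp_rot: [3.085, 0.593, -0.0]
contact_force: [-0.2, -0.0, -0.1]
opening: 0.0881
grasp_force: 0.0
```

```bash
python3 go.py .5516 .1233 .035 -1.195; python3 look.py slide_box .561 .127 .376 pics/w1.png;python3 go.py .5516 .1233 .035 -1.195
```

```text
t 2.6 turn 0.004 shift after turn mm [1.000e-01 2.000e-01 1.954e+02] q6 1.2 open 88.1
expected px [318. 199.] [(0.69, [297.0, 146.0, 42.0, 108.0]), (0.56, [123.0, 2.0, 97.0, 93.0])]
slide_box [0.5587 0.1266 0.3449] err 0.048
t 2.8 turn 0.002 shift after turn mm [  0.2  -0.8 195.7] q6 1.2 open 88.1
```

View pics/w1.png

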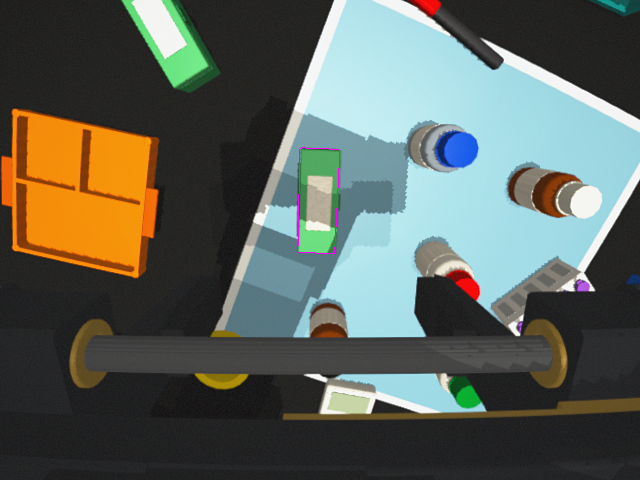

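The wrist view shows the slide box at about (318,200), with the fitted outline lying on it. I'll go down and grasp slightly towards its near end, so the gripper body stays clear of the grey/blue bottle.

```bash
python3 go.py .5493 .123 .036 -1.21
```

```text
t 2.8 turn 0.017 shift after turn mm [ -2.1  -1.4 194.7] q6 1.2 open 88.1
```

>>> servo_tool --pt "-2 -1.5 0" --pt "0 0 45" --pt "0 0 45" --pt "0 0 40" --pt "0 0 30" --pt "0 0 20" --pt "0 0 14.5" --pt "0 0 0" --turn '[0.017, 0, 0, 0, 0, 0, 0, 0]'

```text
time: 3.55
position: [0.5485, 0.1232, 0.0798]
tcp_rot: [-3.09, -0.562, 0.005]
contact_force: [0.4, 0.1, 1.3]
opening: 0.0881
grasp_force: 0.0
```

>>> servo_tool --pt "0 0 0" --pt "0 0 0" --pt "0 0 0" --pt "0 0 0" --pt "0 0 0" --pt "0 0 0" --pt "0 0 0" --pt "0 0 0" --turn '[0, 0, 0, 0, 0, 0, 0, 0]' --gripper 20

```text
time: 4.35
position: [0.5491, 0.1239, 0.0813]
tcp_rot: [3.09, 0.565, 0.0]
contact_force: [-1.1, -0.9, 1.9]
opening: 0.0357
grasp_force: 29.8
```

>>> servo_tool --pt "0 0 -20" --pt "0 0 -35" --pt "0 0 -40" --pt "0 0 -40" --pt "0 0 -30" --pt "0 0 0" --turn '[0, 0, 0, 0, 0, 0]'

```text
time: 4.95
position: [0.55, 0.1241, 0.2503]
tcp_rot: [3.089, 0.565, 0.012]
contact_force: [0.6, -0.1, -1.5]
opening: 0.0358
grasp_force: 29.8
```

>>> servo_tool --pt "0 0 0" --pt "0 0 0" --pt "0 0 0" --pt "0 0 0" --pt "0 0 0" --pt "0 0 0" --pt "0 0 0" --pt "0 0 0" --turn '[-0.145, -0.145, -0.145, -0.145, -0.145, -0.145, -0.145, -0.145]'

```text
time: 5.75
position: [0.5487, 0.1239, 0.2448]
tcp_rot: [-2.268, -2.172, 0.003]
contact_force: [-0.7, -0.5, -0.8]
opening: 0.0361
grasp_force: 29.8
```

```bash
python3 go.py .503 -.29 .21 -.055
```

```text
t 5.8 turn 0.012 shift after turn mm [-415.8  -22.9  -10.3] q6 0.05 open 36.1
```

>>> servo_tool --pt "-30 -4 -2" --pt "-45 -3 -2" --pt "-45 -3 -2" --pt "-45 -3 -2" --pt "-45 -3 -2" --pt "-45 -3 0" --pt "-45 -2 0" --pt "-45 -2 0" --turn '[0.012, 0, 0, 0, 0, 0, 0, 0]'

```text
time: 6.55
position: [0.5047, -0.2207, 0.255]
tcp_rot: [-2.287, -2.151, 0.0]
contact_force: [0.8, -0.5, -0.5]
opening: 0.0358
grasp_force: 29.8
```

>>> servo_tool --pt "-40 0 0" --pt "-30 0 0" --pt "0 0 0" --pt "0 0 0" --turn '[0, 0, 0, 0]'

```text
time: 6.95
position: [0.5008, -0.2889, 0.255]
tcp_rot: [-2.288, -2.15, -0.0]
contact_force: [-0.0, 0.3, -0.4]
opening: 0.036
grasp_force: 29.8
```

```bash
python3 look.py blue_tray .5358 -.3014 -.055 pics/w2.png; python3 go.py .503 -.3096 .042 -.055
```

```text
expected px [360. 226.] [(0.77, [278.0, 138.0, 162.0, 156.0])]
blue_tray [ 0.5452 -0.2926 -0.2215] err 0.647
t 7.0 turn -0.005 shift after turn mm [-21.8   3.2 168.3] q6 -0.67 open 35.6
```

View pics/w2.png

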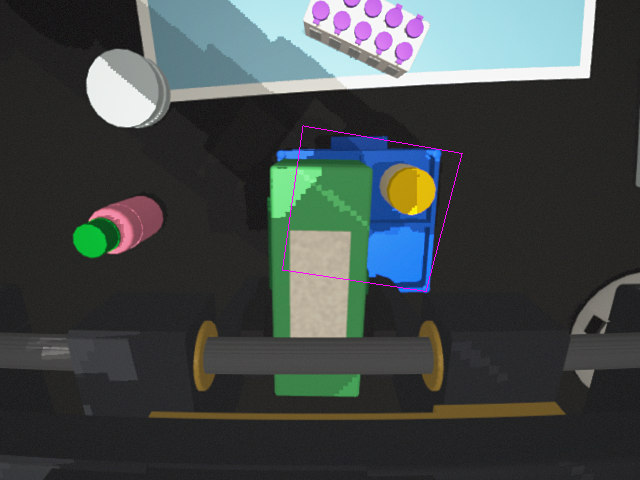

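The held box hides part of the tray, so the mask fit is bad. The visible rim corners are the top left at (278,152), top right at (440,150) and bottom right at (430,291), so I'll use those.

```bash
python3 - <<'E'
from h import *
c=cam('wrist')
P=[ray(p,c,.018) for p in((278,152),(440,150),(430,291))]
for p in P:print(p.round(4))
m=(P[0]+P[2])/2; e=P[1]-P[0]; f=P[1]-P[2]
print('c',m.round(4),'yaw',np.arctan2(e[1],e[0]).round(3),np.arctan2(-f[0],f[1]).round(3),np.linalg.norm(e),np.linalg.norm(f))
for yaw in(-.055,):print(proj(place(M['blue_tray'][0],[.5358,-.3014,yaw]),c).round()[1::2])
E
```

```text
[ 0.4674 -0.2314]
[ 0.6112 -0.2378]
[ 0.6057 -0.3741]
c [ 0.5366 -0.3027] yaw -0.045 -0.04 0.14388659814841123 0.1363532949132987
[[283. 291.]
 [278. 150.]
 [428. 290.]
 [440. 150.]]
```

```bash
python3 go.py .503 -.311 .041 -.045
```

```text
t 7.1 turn -0.015 shift after turn mm [-23.3   2.9 169.6] q6 -0.67 open 35.7
```

>>> servo_tool --pt "-23 3 0" --pt "0 0 45" --pt "0 0 45" --pt "0 0 40" --pt "0 0 20" --pt "0 0 12" --pt "0 0 7" --pt "0 0 0" --turn '[-0.015, 0, 0, 0, 0, 0, 0, 0]'

```text
time: 7.9
position: [0.503, -0.3118, 0.0874]
tcp_rot: [2.271, 2.17, 0.0]
contact_force: [0.1, -0.7, -0.5]
opening: 0.0361
grasp_force: 29.8
```

```bash
python3 go.py .503 -.311 .041 -.045
```

```text
t 7.9 turn -0.0 shift after turn mm [ 0.8 -0.1  1.1] q6 -0.71 open 36.1
```

Release, then rise.

>>> servo_tool --pt "0 0 1" --pt "0 0 0" --pt "0 0 0" --pt "0 0 0" --turn '[0, 0, 0, 0]'

```text
time: 8.3
position: [0.5029, -0.3122, 0.0867]
tcp_rot: [2.271, 2.169, 0.0]
contact_force: [-0.2, -0.4, -0.8]
opening: 0.0357
grasp_force: 29.8
```

>>> servo_tool --pt "0 0 0" --pt "0 0 0" --pt "0 0 0" --pt "0 0 0" --pt "0 0 0" --turn '[0, 0, 0, 0, 0]' --gripper 56

```text
time: 8.8
position: [0.5028, -0.3121, 0.0863]
tcp_rot: [2.272, 2.17, -0.0]
contact_force: [-0.0, -0.2, 0.6]
opening: 0.0561
grasp_force: 0.0
```

>>> servo_tool --pt "0 0 -20" --pt "0 0 -35" --pt "0 0 -45" --pt "0 0 -45" --pt "0 0 -25" --pt "0 0 0" --turn '[0, 0, 0, 0, 0, 0]'

```text
time: 9.4
position: [0.5034, -0.3126, 0.2602]
tcp_rot: [2.266, 2.165, 0.001]
contact_force: [-0.2, 0.7, 0.1]
opening: 0.0563
grasp_force: 0.0
```

```bash
python3 look.py slide_box .5036 -.301 1.52 pics/w3.png; python3 go.py .4343 .0672 .22 0
```

```text
expected px [318. 200.] [(0.74, [296.0, 145.0, 42.0, 112.0])]
slide_box [ 0.501  -0.302   1.5059] err 0.052
t 9.5 turn -0.046 shift after turn mm [379.1 -68.3  -9.4] q6 -0.71 open 55.8
```

View pics/w3.png

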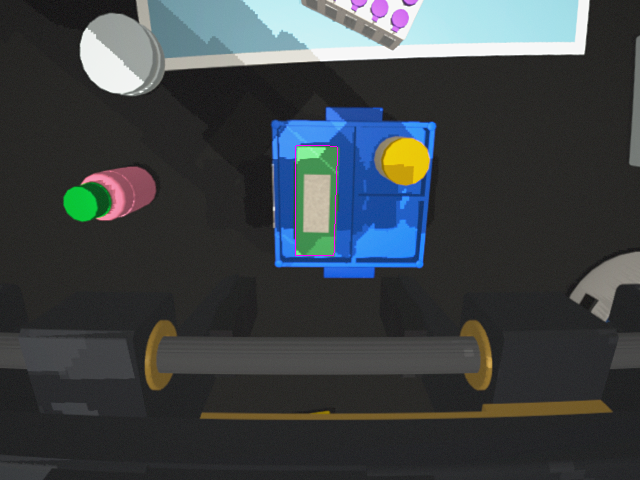

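The slide box sits in the long pocket at (316,200) and the jar is still in place at (402,160). Next is amber_black, on the diagonal (φ≈0.74).

```bash
python3 go.py .42 .06 .22 .74
```

```text
t 9.5 turn -0.786 shift after turn mm [330.4 189.8  -9.4] q6 -0.71 open 55.8
```

>>> servo_tool --pt "0 0 0" --pt "0 0 0" --pt "0 0 0" --pt "0 0 0" --pt "0 0 0" --pt "0 0 0" --turn '[-0.131, -0.131, -0.131, -0.131, -0.131, -0.131]' --gripper 70

```text
time: 10.1
position: [0.5024, -0.3118, 0.2541]
tcp_rot: [-1.259, -2.875, -0.002]
contact_force: [-0.3, 0.2, -0.5]
opening: 0.0699
grasp_force: 0.0
```

>>> servo_tool --pt "40 23 -1" --pt "41 24 -1" --pt "42 24 -1" --pt "42 24 -1" --pt "42 24 -1" --pt "42 24 -1" --pt "41 24 -1" --pt "40 23 -2" --turn '[0, 0, 0, 0, 0, 0, 0, 0]'

```text
time: 10.9
position: [0.4192, 0.0615, 0.2638]
tcp_rot: [-1.267, -2.871, 0.001]
contact_force: [-0.2, -0.6, -0.4]
opening: 0.07
grasp_force: 0.0
```

>>> servo_tool --pt "0 0 0" --pt "0 0 0" --pt "0 0 0" --turn '[0, 0, 0]'

```text
time: 11.2
position: [0.4208, 0.0589, 0.2645]
tcp_rot: [-1.269, -2.873, 0.001]
contact_force: [-0.1, -0.2, 0.2]
opening: 0.0702
grasp_force: 0.0
```

```bash
python3 look.py amber_black .4343 .0672 n pics/w4.png; python3 go.py .4343 .0672 .048 .74
```

```text
expected px [337. 217.] [(0.7, [374.0, 398.0, 32.0, 16.0])]
amber_black [0.4343 0.0672] err 1.0
t 11.3 turn -0.002 shift after turn mm [ -2.8  15.8 171.4] q6 -0.88 open 69.8
```

View pics/w4.png

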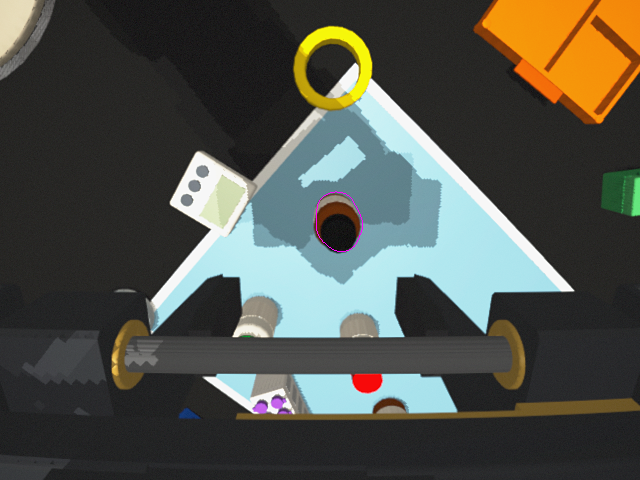

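The network missed it, but the outline drawn at the two-camera estimate lies right on the bottle at (338,222). The ring and the timer are clear of the fingers, so I'll go down.

>>> servo_tool --pt "-3 16 0" --pt "0 0 42" --pt "0 0 45" --pt "0 0 40" --pt "0 0 25" --pt "0 0 13" --pt "0 0 6.5" --pt "0 0 0" --turn '[0, 0, 0, 0, 0, 0, 0, 0]'

```text
time: 12.1
position: [0.4345, 0.0676, 0.0932]
tcp_rot: [-1.269, -2.872, 0.001]
contact_force: [0.1, -0.1, 0.1]
opening: 0.0702
grasp_force: 0.0
```

>>> servo_tool --pt "0 0 0" --pt "0 0 0" --pt "0 0 0" --pt "0 0 0" --pt "0 0 0" --pt "0 0 0" --turn '[0, 0, 0, 0, 0, 0]' --gripper 25

```text
time: 12.7
position: [0.4345, 0.0683, 0.0941]
tcp_rot: [1.267, 2.874, 0.0]
contact_force: [-1.3, -0.2, 6.5]
opening: 0.0393
grasp_force: 30.0
```

>>> servo_tool --pt "0 0 -20" --pt "0 0 -30" --pt "0 0 -45" --pt "0 0 -45" --pt "0 0 -30" --pt "0 0 0" --turn '[0, 0, 0, 0, 0, 0]'

```text
time: 13.3
position: [0.4352, 0.0683, 0.2671]
tcp_rot: [1.265, 2.868, 0.004]
contact_force: [-0.6, 0.2, -2.0]
opening: 0.0391
grasp_force: 30.0
```

```bash
python3 - <<'E'
from h import *
p=place(np.array([[.037,-.033,0]]),[.5366,-.3027,-.043])[0];print(p)
E
python3 go.py .572 -.337 .21 .74
```

```text
[ 0.57214724 -0.33726001  0.        ]
t 13.3 turn 0.0 shift after turn mm [-391.5 -172.4   13.1] q6 -0.85 open 39.1
```

>>> servo_tool --pt "-30 -13 1" --pt "-43 -19 2" --pt "-44 -19 2" --pt "-44 -19 2" --pt "-44 -19 2" --pt "-44 -20 2" --pt "-44 -20 1" --pt "-44 -20 1" --turn '[0, 0, 0, 0, 0, 0, 0, 0]'

```text
time: 14.1
position: [0.5516, -0.2828, 0.2486]
tcp_rot: [-1.267, -2.872, -0.001]
contact_force: [0.7, 0.7, -1.2]
opening: 0.0392
grasp_force: 30.0
```

>>> servo_tool --pt "-34 -14 0" --pt "-20 -9 0" --pt "0 0 0" --pt "0 0 0" --turn '[0, 0, 0, 0]'

```text
time: 14.5
position: [0.5707, -0.336, 0.2488]
tcp_rot: [-1.267, -2.871, -0.002]
contact_force: [-0.3, 0.3, -1.4]
opening: 0.0391
grasp_force: 30.0
```

```bash
python3 go.py .572 -.337 .053 .74
```

```text
t 14.5 turn -0.0 shift after turn mm [ -2.1   0.3 150.5] q6 -1.45 open 39.1
```

>>> servo_tool --pt "-2 0 20" --pt "0 0 40" --pt "0 0 40" --pt "0 0 25" --pt "0 0 15" --pt "0 0 7" --pt "0 0 3.5" --pt "0 0 0" --turn '[0, 0, 0, 0, 0, 0, 0, 0]'

```text
time: 15.3
position: [0.5725, -0.3374, 0.1007]
tcp_rot: [1.267, 2.874, -0.0]
contact_force: [-0.5, -0.3, -1.4]
opening: 0.0391
grasp_force: 30.0
```

>>> servo_tool --pt "0 0 0" --pt "0 0 0" --turn '[0, 0]'

```text
time: 15.5
position: [0.5726, -0.338, 0.1012]
tcp_rot: [1.267, 2.873, -0.001]
contact_force: [-0.0, -0.3, -1.6]
opening: 0.039
grasp_force: 30.0
```

```bash
python3 go.py .572 -.337 .052 .74
```

```text
t 15.5 turn 0.0 shift after turn mm [1.1 0.2 3.9] q6 -1.45 open 39.0
```

>>> servo_tool --pt "0 0 1.5" --pt "0 0 1.5" --pt "0 0 0" --pt "0 0 0" --turn '[0, 0, 0, 0]'

```text
time: 15.9
position: [0.5725, -0.338, 0.0982]
tcp_rot: [1.267, 2.873, -0.001]
contact_force: [-1.8, 0.6, 6.1]
opening: 0.039
grasp_force: 30.0
```

>>> servo_tool --pt "0 0 0" --pt "0 0 0" --pt "0 0 0" --pt "0 0 0" --pt "0 0 0" --turn '[0, 0, 0, 0, 0]' --gripper 54

```text
time: 16.4
position: [0.5724, -0.3379, 0.0971]
tcp_rot: [-1.268, -2.874, -0.0]
contact_force: [0.2, 0.4, 1.0]
opening: 0.0539
grasp_force: 0.0
```

>>> servo_tool --pt "0 0 -15" --pt "0 0 -35" --pt "0 0 -45" --pt "0 0 -45" --pt "0 0 -25" --pt "0 0 0" --turn '[0, 0, 0, 0, 0, 0]'

```text
time: 17.0
position: [0.5729, -0.3382, 0.268]
tcp_rot: [1.264, 2.866, -0.004]
contact_force: [0.2, -0.4, -0.4]
opening: 0.0541
grasp_force: 0.0
```

```bash
python3 look.py amber_black .572 -.337 n; python3 look.py tube_rack .5455 -.1374 -.48;  python3 go.py .535 -.17 .22 1.09
```

```text
expected px [320. 209.] [(0.96, [293.0, 188.0, 46.0, 56.0])]
amber_black [ 0.573 -0.342] err 0.029
expected px [463.  14.] [(0.96, [418.0, 2.0, 84.0, 80.0])]
tube_rack [ 0.5452 -0.1371 -0.4821] err 0.035
t 17.2 turn -0.35 shift after turn mm [110.4 131.5  -4. ] q6 -1.45 open 53.9
```

```bash
python3 go.py .5452 -.1371 .22 1.089
```

```text
t 17.2 turn -0.349 shift after turn mm [116.7 165.3  -4. ] q6 -1.45 open 53.9
```

>>> servo_tool --pt "0 0 0" --pt "0 0 0" --pt "0 0 0" --pt "24 33 -1" --pt "23 33 -1" --pt "23 33 -1" --pt "23 33 -1" --pt "24 33 0" --turn '[-0.116, -0.116, -0.117, 0, 0, 0, 0, 0]' --gripper 64

```text
time: 18.0
position: [0.5445, -0.1359, 0.2651]
tcp_rot: [-0.749, -3.049, -0.001]
contact_force: [1.0, 0.6, 0.7]
opening: 0.0639
grasp_force: 0.0
```

>>> servo_tool --pt "0 0 0" --pt "0 0 0" --pt "0 0 0" --turn '[0, 0, 0]'

```text
time: 18.3
position: [0.5453, -0.1384, 0.2656]
tcp_rot: [-0.751, -3.05, 0.0]
contact_force: [-0.1, -0.0, -1.2]
opening: 0.064
grasp_force: 0.0
```

```bash
python3 look.py tube_rack .5455 -.1374 -.48;  python3 go.py .5452 -.1371 .036 1.089
```

```text
expected px [321. 214.] [(0.64, [297.0, 163.0, 43.0, 101.0])]
tube_rack [ 0.5447 -0.1387 -0.4777] err 0.031
t 18.4 turn -0.001 shift after turn mm [  0.6   1.4 184.4] q6 -1.55 open 63.9
```

>>> servo_tool --pt "0 0 35" --pt "0 0 45" --pt "0 0 45" --pt "0 0 30" --pt "0 0 18" --pt "0 0 8" --pt "0 0 3.5" --pt "0 0 0" --turn '[0, 0, 0, 0, 0, 0, 0, 0]'

```text
time: 19.2
position: [0.5454, -0.1379, 0.0821]
tcp_rot: [0.75, 3.05, -0.0]
contact_force: [0.1, -0.4, 0.1]
opening: 0.0639
grasp_force: 0.0
```

>>> servo_tool --pt "0 0 0" --pt "0 0 0" --pt "0 0 0" --pt "0 0 0" --pt "0 0 0" --pt "0 0 0" --turn '[0, 0, 0, 0, 0, 0]' --gripper 25

```text
time: 19.8
position: [0.5453, -0.1375, 0.0822]
tcp_rot: [0.749, 3.05, -0.0]
contact_force: [-1.3, 1.4, 4.7]
opening: 0.0377
grasp_force: 30.0
```

>>> servo_tool --pt "0 0 -15" --pt "0 0 -30" --pt "0 0 -45" --pt "0 0 -45" --pt "0 0 -40" --pt "0 0 0" --turn '[0, 0, 0, 0, 0, 0]'

```text
time: 20.4
position: [0.5462, -0.1379, 0.2618]
tcp_rot: [0.747, 3.042, -0.003]
contact_force: [0.7, -0.7, -2.3]
opening: 0.0378
grasp_force: 30.0
```

>>> servo_tool --pt "0 0 0" --pt "0 0 0" --pt "0 0 0" --pt "0 0 0" --pt "0 0 0" --pt "0 0 0" --pt "0 0 0" --turn '[0.133, 0.133, 0.133, 0.133, 0.133, 0.133, 0.133]'

```text
time: 21.1
position: [0.5448, -0.1373, 0.2551]
tcp_rot: [-2.044, -2.382, 0.001]
contact_force: [0.0, -0.3, -1.7]
opening: 0.038
grasp_force: 30.0
```

```bash
python3 - <<'E'
from h import *
for q in((-.033,0,0),(.037,-.033,0),(.037,.033,0)):print(place(np.array([q]),[.4727,.3536,.16])[0])
E
python3 go.py .44 .34 .23 .16
```

```text
[0.4401215 0.3483425 0.       ]
[0.51448491 0.32691627 0.        ]
[0.50396991 0.39207327 0.        ]
t 21.1 turn -0.008 shift after turn mm [488.  -27.5 -19.4] q6 -0.61 open 38.0
```

>>> servo_tool --pt "30 -2 -2" --pt "44 -3 -3" --pt "45 -3 -3" --pt "45 -3 -3" --pt "45 -3 -3" --pt "45 -3 -3" --pt "45 -3 -2" --pt "45 -3 0" --turn '[-0.008, 0, 0, 0, 0, 0, 0, 0]'

```text
time: 21.9
position: [0.4649, 0.1997, 0.2747]
tcp_rot: [-2.029, -2.397, 0.002]
contact_force: [0.4, -0.3, -1.8]
opening: 0.0379
grasp_force: 30.0
```

>>> servo_tool --pt "45 -3 0" --pt "44 -2 0" --pt "35 0 0" --pt "20 0 0" --pt "0 0 0" --pt "0 0 0" --pt "0 0 0" --turn '[0, 0, 0, 0, 0, 0, 0]'

```text
time: 22.6
position: [0.4373, 0.3383, 0.2752]
tcp_rot: [-2.031, -2.397, 0.002]
contact_force: [0.1, 0.3, -1.6]
opening: 0.0376
grasp_force: 30.0
```

```bash
python3 go.py .44 .348 .04 .16; python3 - <<'E'
from h import *
c=cam('wrist');im=c['color']
h=proj(place(M['orange_tray'][0],[.4727,.3536,.16])[1::2],c);print(h.round())
for p in h:cv2.circle(im,tuple(int(v) for v in p),2,(255,0,255),-1)
cv2.imwrite('pics/w5.png',im)
E
```

```text
t 22.6 turn 0.005 shift after turn mm [  9.3   4.4 189.9] q6 0.28 open 37.6Traceback (most recent call last):
  File "<stdin>", line 3, in <module>
  File "h.py", line 19, in proj
    def proj(P,c): return cv2.projectPoints(np.asarray(P,float).reshape(-1,3),cv2.Rodrigues(c['R'])[0],np.asarray(c['t'],float),c['K'],np.asarray(c['D']))[0].reshape(-1,2)
                          ~~~~~~~~~~~~~~~~~^^^^^^^^^^^^^^^^^^^^^^^^^^^^^^^^^^^^^^^^^^^^^^^^^^^^^^^^^^^^^^^^^^^^^^^^^^^^^^^^^^^^^^^^^^^^^^^^^^^^^^^^^^^^^^^
cv2.error: OpenCV(4.12.0) /io/opencv/modules/calib3d/src/calibration_base.cpp:1490: error: (-215:Assertion failed) npoints >= 0 && (depth == CV_32F || depth == CV_64F) in function 'projectPoints'
```

```bash
sed -i 's/np.asarray(P,float).reshape(-1,3)/np.ascontiguousarray(P,float).reshape(-1,3)/' h.py; python3 - <<'E'
from h import *
c=cam('wrist');im=c['color']
h=proj(place(M['orange_tray'][0],[.4727,.3536,.16])[1::2],c);print(h.round())
for p in h:cv2.circle(im,tuple(int(v) for v in p),2,(255,0,255),-1)
cv2.imwrite('pics/w5.png',im)
E
```

```text
[[286. 264.]
 [283. 125.]
 [426. 264.]
 [438. 126.]]
```

View pics/w5.png

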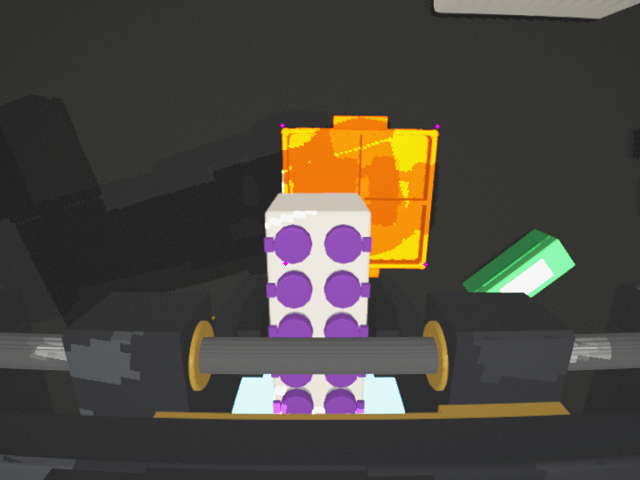

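The tray rim corners are at about (282,128), (438,131) and (426,269), roughly 4 px below the estimate.

```bash
python3 - <<'E'
from h import *
c=cam('wrist')
P=[ray(p,c,.018) for p in((282,128),(438,131),(426,269))]
m=(P[0]+P[2])/2; e=P[1]-P[0]; f=P[1]-P[2]
a,b=np.arctan2(e[1],e[0]),np.arctan2(-f[0],f[1])
print('c',m.round(4),'yaw',a.round(3),b.round(3),np.linalg.norm(e),np.linalg.norm(f))
for q in((-.033,0,0),(.037,-.033,0),(.037,.033,0)):print(place(np.array([q]),[*m,(a+b)/2])[0].round(4))
E
python3 go.py .439 .344 .042 .145
```

```text
c [0.4735 0.3498] yaw 0.15 0.163 0.1451510844154474 0.13736392018282143
[0.4409 0.3446 0.    ]
[0.5152 0.323  0.    ]
[0.5049 0.3881 0.    ]
t 22.8 turn 0.02 shift after turn mm [  5.4   2.4 188.4] q6 0.28 open 37.8
```

>>> servo_tool --pt "6 3.5 30" --pt "0 0 45" --pt "0 0 45" --pt "0 0 35" --pt "0 0 18" --pt "0 0 9" --pt "0 0 5" --pt "0 0 0" --turn '[0.01, 0, 0, 0, 0, 0, 0, 0]'

```text
time: 23.55
position: [0.4399, 0.3457, 0.0891]
tcp_rot: [2.042, 2.387, 0.001]
contact_force: [0.1, 0.2, -0.9]
opening: 0.0378
grasp_force: 30.0
```

>>> servo_tool --pt "0 0 1" --pt "0 0 0" --pt "0 0 0" --turn '[0, 0, 0]'

```text
time: 23.85
position: [0.4398, 0.3459, 0.0884]
tcp_rot: [2.041, 2.388, 0.002]
contact_force: [-1.5, -1.1, -1.3]
opening: 0.0377
grasp_force: 30.0
```

```bash
python3 go.py .4405 .3445 .041 .155
```

```text
t 23.9 turn 0.001 shift after turn mm [-1.5  0.5  2.1] q6 0.3 open 37.7
```

>>> servo_tool --pt "0 0 1" --pt "0 0 1" --pt "0 0 0" --pt "0 0 0" --turn '[0, 0, 0, 0]'

```text
time: 24.25
position: [0.4397, 0.3458, 0.0862]
tcp_rot: [2.041, 2.388, 0.001]
contact_force: [-2.4, -1.3, 6.3]
opening: 0.0379
grasp_force: 30.0
```

>>> servo_tool --pt "0 0 0" --pt "0 0 0" --pt "0 0 0" --pt "0 0 0" --pt "0 0 0" --turn '[0, 0, 0, 0, 0]' --gripper 56

```text
time: 24.75
position: [0.4396, 0.3458, 0.0857]
tcp_rot: [-2.042, -2.388, 0.0]
contact_force: [0.9, -0.3, -0.1]
opening: 0.0562
grasp_force: 0.0
```

>>> servo_tool --pt "0 0 -20" --pt "0 0 -35" --pt "0 0 -45" --pt "0 0 -45" --pt "0 0 -35" --pt "0 0 0" --turn '[0, 0, 0, 0, 0, 0]'

```text
time: 25.35
position: [0.4405, 0.3463, 0.2706]
tcp_rot: [2.039, 2.385, 0.013]
contact_force: [-0.1, -0.8, 0.2]
opening: 0.0559
grasp_force: 0.0
```

```bash
python3 look.py tube_rack .4405 .3445 1.72 pics/w6.png;  python3 go.py .541 -.011 .22 .94
```

```text
expected px [317. 214.] [(0.87, [293.0, 164.0, 41.0, 103.0])]
tube_rack [0.4379 0.3424 1.7168] err 0.036
t 25.4 turn -0.784 shift after turn mm [-292.4 -228.1    0.4] q6 0.3 open 56.0
```

View pics/w6.png

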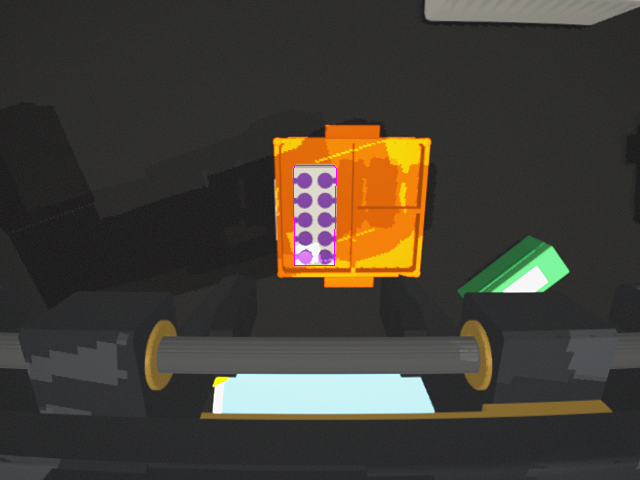

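The rack is seated in the orange long pocket, around (315,215). Next is white_red, again on the diagonal.

>>> servo_tool --pt "0 0 0" --pt "0 0 0" --pt "0 0 0" --pt "0 0 0" --pt "0 0 0" --pt "0 0 0" --turn '[-0.131, -0.131, -0.131, -0.131, -0.13, -0.13]' --gripper 70

```text
time: 26.05
position: [0.4392, 0.3455, 0.2637]
tcp_rot: [-0.966, -2.987, 0.004]
contact_force: [-0.7, -0.2, 0.2]
opening: 0.0699
grasp_force: 0.0
```

>>> servo_tool --pt "-36 -28 0" --pt "-36 -28 0" --pt "-37 -29 0" --pt "-37 -29 0" --pt "-37 -29 0" --pt "-37 -29 0" --pt "-36 -28 0" --pt "-36 -28 0" --turn '[0, 0, 0, 0, 0, 0, 0, 0]'

```text
time: 26.85
position: [0.5407, -0.0125, 0.2638]
tcp_rot: [-0.974, -2.983, 0.0]
contact_force: [0.8, -0.0, -0.4]
opening: 0.0704
grasp_force: 0.0
```

>>> servo_tool --pt "0 0 0" --pt "0 0 0" --pt "0 0 0" --turn '[0, 0, 0]'

```text
time: 27.15
position: [0.5404, -0.0097, 0.2647]
tcp_rot: [-0.973, -2.985, -0.0]
contact_force: [-0.4, -0.6, 0.3]
opening: 0.0698
grasp_force: 0.0
```

```bash
python3 look.py white_red .5427 -.0114 n pics/w7.png; python3 go.py .5427 -.0114 .048 .94
```

```text
expected px [320. 218.] [(0.6, [294.0, 192.0, 47.0, 61.0])]
white_red [ 0.5417 -0.0136] err 0.037
t 27.2 turn 0.002 shift after turn mm [ -3.1  -0.3 172. ] q6 -1.18 open 70.1
```

View pics/w7.png

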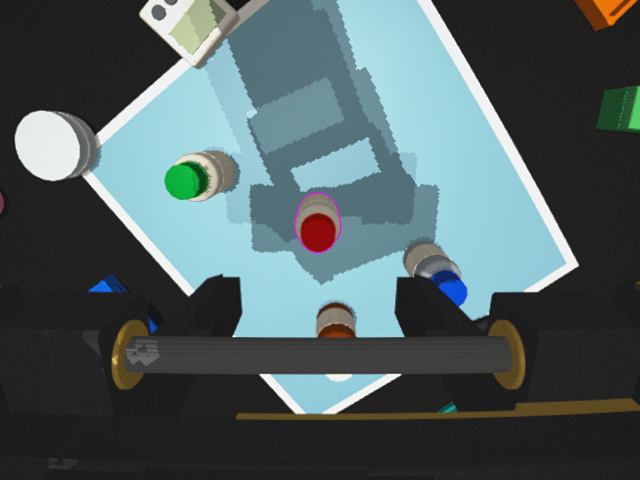

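The white bottle with the red cap is at (318,222), well outlined, and no neighbour is within finger reach. I'll go down.

>>> servo_tool --pt "-4 -1 0" --pt "0 0 42" --pt "0 0 45" --pt "0 0 40" --pt "0 0 25" --pt "0 0 13" --pt "0 0 6.5" --pt "0 0 0" --turn '[0, 0, 0, 0, 0, 0, 0, 0]'

```text
time: 28.05
position: [0.5436, -0.0135, 0.0939]
tcp_rot: [-0.973, -2.986, 0.0]
contact_force: [-0.7, -0.5, 0.6]
opening: 0.07
grasp_force: 0.0
```

>>> servo_tool --pt "0 0 0" --pt "0 0 0" --pt "0 0 0" --pt "0 0 0" --pt "0 0 0" --pt "0 0 0" --turn '[0, 0, 0, 0, 0, 0]' --gripper 25

```text
time: 28.65
position: [0.5438, -0.0137, 0.0947]
tcp_rot: [0.974, 2.986, 0.0]
contact_force: [0.1, 0.1, 5.2]
opening: 0.0395
grasp_force: 30.0
```

>>> servo_tool --pt "0 0 -20" --pt "0 0 -30" --pt "0 0 -45" --pt "0 0 -45" --pt "0 0 -30" --pt "0 0 0" --turn '[0, 0, 0, 0, 0, 0]'

```text
time: 29.25
position: [0.5444, -0.0139, 0.2681]
tcp_rot: [0.972, 2.98, 0.001]
contact_force: [-0.2, -1.4, -1.1]
opening: 0.0394
grasp_force: 30.0
```

```bash
python3 go.py .505 .388 .21 .94
```

```text
t 29.2 turn 0.0 shift after turn mm [268.9 301.3  11.7] q6 -1.18 open 39.4
```

>>> servo_tool --pt "20 22 1" --pt "30 34 2" --pt "30 34 2" --pt "31 34 2" --pt "31 34 2" --pt "31 34 2" --pt "31 34 1" --pt "30 34 0" --turn '[0, 0, 0, 0, 0, 0, 0, 0]'

```text
time: 30.05
position: [0.507, 0.3359, 0.2502]
tcp_rot: [-0.974, -2.984, 0.003]
contact_force: [0.8, 0.6, -0.9]
opening: 0.0397
grasp_force: 30.0
```

>>> servo_tool --pt "22 26 0" --pt "13 15 0" --pt "0 0 0" --pt "0 0 0" --pt "0 0 0" --turn '[0, 0, 0, 0, 0]'

```text
time: 30.55
position: [0.5041, 0.3869, 0.2516]
tcp_rot: [-0.976, -2.985, 0.002]
contact_force: [0.8, -0.3, -0.9]
opening: 0.0393
grasp_force: 30.0
```

```bash
python3 go.py .505 .388 .053 .94
```

```text
t 30.6 turn -0.001 shift after turn mm [-1.000e-01  1.700e+00  1.533e+02] q6 -0.47 open 39.3
```

>>> servo_tool --pt "0 1.5 20" --pt "0 0 40" --pt "0 0 40" --pt "0 0 25" --pt "0 0 15" --pt "0 0 7" --pt "0 0 4" --pt "0 0 0" --turn '[0, 0, 0, 0, 0, 0, 0, 0]'

```text
time: 31.35
position: [0.5051, 0.3888, 0.1016]
tcp_rot: [0.975, 2.986, 0.0]
contact_force: [0.3, 0.1, -0.6]
opening: 0.039
grasp_force: 30.0
```

>>> servo_tool --pt "0 0 1" --pt "0 0 0" --pt "0 0 0" --turn '[0, 0, 0]'

```text
time: 31.65
position: [0.5049, 0.3893, 0.1008]
tcp_rot: [0.974, 2.986, 0.001]
contact_force: [0.3, 0.5, -0.1]
opening: 0.0393
grasp_force: 30.0
```

```bash
python3 go.py .505 .388 .0533 .94
```

```text
t 31.6 turn 0.0 shift after turn mm [-0.8 -1.   2.2] q6 -0.47 open 39.3
```

>>> servo_tool --pt "0 0 1" --pt "0 0 1" --pt "0 0 0.5" --pt "0 0 0" --turn '[0, 0, 0, 0]'

```text
time: 32.05
position: [0.5048, 0.3893, 0.0987]
tcp_rot: [0.974, 2.986, 0.001]
contact_force: [-1.9, -2.1, 6.9]
opening: 0.0391
grasp_force: 30.0
```

>>> servo_tool --pt "0 0 0" --pt "0 0 0" --pt "0 0 0" --pt "0 0 0" --pt "0 0 0" --turn '[0, 0, 0, 0, 0]' --gripper 54

```text
time: 32.55
position: [0.5048, 0.3892, 0.0976]
tcp_rot: [-0.975, -2.987, 0.0]
contact_force: [0.3, 0.2, 0.5]
opening: 0.0543
grasp_force: 0.0
```

>>> servo_tool --pt "0 0 -15" --pt "0 0 -35" --pt "0 0 -45" --pt "0 0 -45" --pt "0 0 -25" --pt "0 0 0" --turn '[0, 0, 0, 0, 0, 0]'

```text
time: 33.15
position: [0.5054, 0.3896, 0.2669]
tcp_rot: [0.973, 2.982, 0.009]
contact_force: [0.0, 0.7, 0.6]
opening: 0.054
grasp_force: 0.0
```

```bash
python3 look.py white_red .505 .388 n pics/w8.png; python3 go.py .6454 .0478 .22 .94
```

```text
expected px [316. 213.] [(0.66, [292.0, 185.0, 49.0, 63.0])]
white_red [0.5032 0.3876] err 0.029
t 33.2 turn -0.0 shift after turn mm [-315.  -192.5   -3. ] q6 -0.47 open 53.8
```

>>> servo_tool --pt "-39 -24 0" --pt "-40 -24 0" --pt "-40 -24 0" --pt "-40 -25 0" --pt "-40 -25 0" --pt "-40 -25 0" --pt "-39 -24 0" --pt "-37 -22 0" --turn '[0, 0, 0, 0, 0, 0, 0, 0]' --gripper 70

```text
time: 34.05
position: [0.6455, 0.0454, 0.2605]
tcp_rot: [-0.974, -2.983, 0.001]
contact_force: [0.5, 0.2, 0.2]
opening: 0.0702
grasp_force: 0.0
```

>>> servo_tool --pt "0 0 0" --pt "0 0 0" --pt "0 0 0" --turn '[0, 0, 0]'

```text
time: 34.35
position: [0.6448, 0.0486, 0.2617]
tcp_rot: [-0.972, -2.985, 0.0]
contact_force: [0.2, 0.6, -0.1]
opening: 0.0696
grasp_force: 0.0
```

```bash
python3 look.py grey_blue .6454 .0478 n pics/w9.png; python3 go.py .6454 .0478 .048 .94
```

```text
expected px [320. 216.] [(0.66, [293.0, 194.0, 46.0, 58.0])]
grey_blue [0.6445 0.0442] err 0.046
t 34.5 turn 0.002 shift after turn mm [ -1.3  -0.5 169.1] q6 -1.05 open 69.9
```

View pics/w9.png

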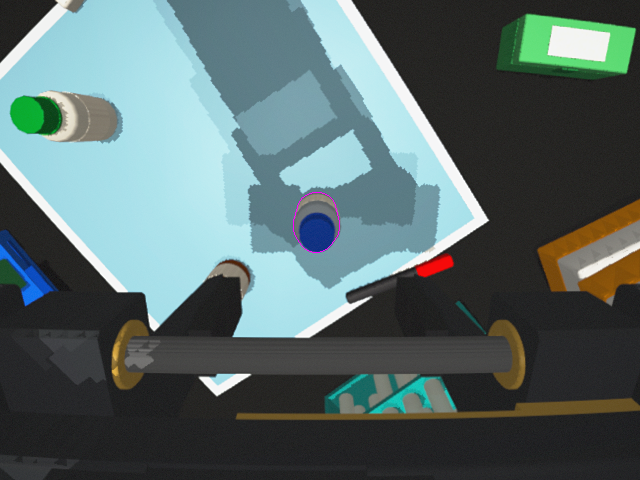

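The grey bottle with the blue cap is at (317,222). Amber/white, at about (235,272), is clear of the fingers. I'll go down.

>>> servo_tool --pt "-3 -1.5 0" --pt "0 0 42" --pt "0 0 45" --pt "0 0 38" --pt "0 0 24" --pt "0 0 13" --pt "0 0 6" --pt "0 0 0" --turn '[0, 0, 0, 0, 0, 0, 0, 0]'

```text
time: 35.25
position: [0.6471, 0.0447, 0.095]
tcp_rot: [0.974, 2.986, 0.0]
contact_force: [0.1, -0.4, 0.4]
opening: 0.0702
grasp_force: 0.0
```

>>> servo_tool --pt "0 0 0" --pt "0 0 0" --pt "0 0 0" --pt "0 0 0" --pt "0 0 0" --pt "0 0 0" --turn '[0, 0, 0, 0, 0, 0]' --gripper 25

```text
time: 35.85
position: [0.647, 0.0446, 0.0952]
tcp_rot: [0.974, 2.986, 0.0]
contact_force: [0.0, 0.5, 3.0]
opening: 0.0392
grasp_force: 30.0
```

>>> servo_tool --pt "0 0 -20" --pt "0 0 -30" --pt "0 0 -45" --pt "0 0 -45" --pt "0 0 -30" --pt "0 0 0" --turn '[0, 0, 0, 0, 0, 0]'

```text
time: 36.45
position: [0.6476, 0.0445, 0.2693]
tcp_rot: [0.972, 2.979, 0.002]
contact_force: [-0.8, 0.5, -1.9]
opening: 0.0393
grasp_force: 30.0
```

```bash
python3 go.py .516 .322 .21 .94
```

```text
t 36.5 turn 0.0 shift after turn mm [270.  146.4  12.7] q6 -1.05 open 39.3
```

>>> servo_tool --pt "22 12 1" --pt "38 20 2" --pt "40 22 2" --pt "40 22 2" --pt "40 22 2" --pt "40 22 2" --pt "31 17 1" --pt "19 9 0" --turn '[0, 0, 0, 0, 0, 0, 0, 0]'

```text
time: 37.25
position: [0.513, 0.3239, 0.2507]
tcp_rot: [-0.97, -2.985, 0.003]
contact_force: [0.4, -0.8, -2.1]
opening: 0.0392
grasp_force: 30.0
```

>>> servo_tool --pt "0 0 0" --pt "0 0 0" --pt "0 0 0" --turn '[0, 0, 0]'

```text
time: 37.55
position: [0.5153, 0.3207, 0.252]
tcp_rot: [-0.976, -2.985, 0.002]
contact_force: [-0.2, -0.2, -0.9]
opening: 0.0391
grasp_force: 30.0
```

```bash
python3 go.py .516 .322 .0545 .94
```

```text
t 37.5 turn -0.001 shift after turn mm [1.000e-01 1.600e+00 1.522e+02] q6 -0.58 open 39.1
```

>>> servo_tool --pt "0 1.5 20" --pt "0 0 40" --pt "0 0 40" --pt "0 0 25" --pt "0 0 15" --pt "0 0 7" --pt "0 0 4" --pt "0 0 0" --turn '[0, 0, 0, 0, 0, 0, 0, 0]'

```text
time: 38.35
position: [0.5162, 0.3226, 0.1019]
tcp_rot: [0.975, 2.986, 0.0]
contact_force: [-0.3, 1.6, -1.4]
opening: 0.0395
grasp_force: 30.0
```

>>> servo_tool --pt "0 0 1" --pt "0 0 0.5" --pt "0 0 0" --pt "0 0 0" --turn '[0, 0, 0, 0]'

```text
time: 38.75
position: [0.5158, 0.323, 0.1006]
tcp_rot: [0.974, 2.986, 0.001]
contact_force: [-0.5, 0.3, -0.8]
opening: 0.0391
grasp_force: 30.0
```

>>> servo_tool --pt "0 0 1" --pt "0 0 1" --pt "0 0 0" --pt "0 0 0" --turn '[0, 0, 0, 0]'

```text
time: 39.15
position: [0.5159, 0.323, 0.0993]
tcp_rot: [0.974, 2.986, 0.001]
contact_force: [-2.4, -1.3, 8.0]
opening: 0.0391
grasp_force: 30.0
```

>>> servo_tool --pt "0 0 0" --pt "0 0 0" --pt "0 0 0" --pt "0 0 0" --pt "0 0 0" --turn '[0, 0, 0, 0, 0]' --gripper 54

```text
time: 39.65
position: [0.5158, 0.3229, 0.0981]
tcp_rot: [-0.975, -2.986, 0.0]
contact_force: [-1.1, -0.2, -1.5]
opening: 0.0542
grasp_force: 0.0
```

>>> servo_tool --pt "0 0 -15" --pt "0 0 -35" --pt "0 0 -45" --pt "0 0 -45" --pt "0 0 -35" --pt "0 0 0" --turn '[0, 0, 0, 0, 0, 0]'

```text
time: 40.25
position: [0.5167, 0.3234, 0.2785]
tcp_rot: [0.972, 2.98, 0.01]
contact_force: [-1.2, -0.2, 0.1]
opening: 0.0543
grasp_force: 0.0
```

>>> servo_tool --pt "-30 -20 0" --pt "-30 -20 0" --pt "-30 -20 0" --pt "0 0 0" --pt "0 0 0" --pt "0 0 0" --turn '[0, 0, 0, 0, 0, 0]'

```text
time: 40.85
position: [0.5527, 0.2222, 0.2727]
tcp_rot: [-0.973, -2.986, 0.0]
contact_force: [-0.2, -0.2, -0.5]
opening: 0.0537
grasp_force: 0.0
```

```bash
python3 - <<'E'
from h import *
a=cam('scene')['color'];b=cam('side')['color'];w=cam('wrist')['color']
up=lambda i:cv2.resize(i,(400,300),interpolation=cv2.INTER_CUBIC)
o=np.vstack([np.hstack([up(a[120:480,100:580]),up(b[110:380,220:580])]),np.hstack([up(w),up(a[290:440,100:300])])])
cv2.imwrite('pics/final.png',o);print(manip.sense()['time'])
E
```

```text
41.0
```

View pics/final.png

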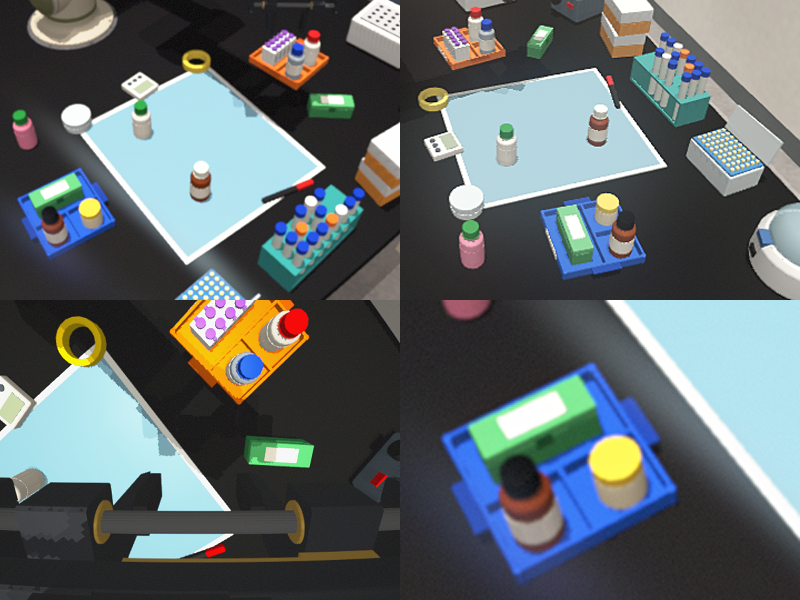

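The montage shows both kits complete and upright: the blue tray at about (65,212) and the orange tray at (290,55) in the scene panel. The jar is in its pocket, and both look-alike bottles are standing where they were. I'm handing in.

```bash
python3 -c "
from bench import manip
print(manip.hand_in())"
```

```text
the job is handed in; nothing more can be done
None
```

I made up both kits and handed the job in at about 41 s: the final pictures show every item upright in its pocket, with the jar and the two look-alike bottles undisturbed.

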